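Clamp a control panel in the wiring jig

ROBOT

A 7-joint arm with a two-finger parallel gripper is mounted at the origin on the work surface. World frame = base frame: x ahead of the robot, y to its left, z up, the work surface at z = 0. Lengths are in m, angles in rad, forces in N, time in s.
With the tool pointing down it reaches from about 0.4 to 0.85 m from the base axis. Payload 10.4 kg.
Tool frame: the origin (TCP) lies between the finger pads; the fingertips stand 14 mm ahead of it and the grasp point (between the pads) lies 5 mm behind it; z points along the fingers, y is the line along which they close (so a half turn about z gives the same grasp; the last joint's range is limited). The gripper opens to 87 mm and grips with 3 to 60 N. Pads are 19 mm wide; open, the fingers measure 117 mm over their backs; the gripper's body (75 mm by 190 mm) begins 51 mm behind the grasp point.
Start: joints at [1.196, 0.332, -0.065, 1.46, 0.022, 1.35, -0.088], TCP at [0.215, -0.587, 0.237] pointing down, gripper open.
Joint ranges: [-2.6, 2.6], [-0.5, 2.12], [-1.47, 1.34], [0.16, 2.42], [-1.27, 4.41], [0.06, 2.06], [-2.6, 2.6]. Speed limits (rad/s): [2.22, 2.22, 2.79, 2.79, 3.14, 3.14, 3.14].

INTERFACE

Orientations are given as a unit quaternion [x, y, z, w].
In Python, from bench import * gives the robot as it stands.
- The arm moves only by the tool drive_tool, never from a script. Its argument "deltas" is a list of rows, each a list of 7 numbers: the turn, a rotation vector about the tool's x, y, z in degrees, then the shift along the tool's x, y, z in m, then the closure, from -1 (fully open) to 1 (shut). A call has 1 to 12 rows; each row is the pose to reach, as a shift and turn from the pose commanded when the call began, along the tool's axes at that moment; what a row does not reach only later rows make up. A row lasts 1/10 s, in which the tool goes at most 50 mm and 8.59 degrees, less where a joint would pass 70% of its speed; a pose out of reach is approached as far as the arm can. A call with a gripper value outside its range is refused whole. The fingers move at their own pace and stop on an object; "squeeze" is the grip in N (left out, the last holds). Time passes only in rows, so rows that repeat a pose let the fingers close. It gives the time, the measured TCP pose, the force and the opening at its end, in the units of the state.
- read_state(): the state, without advancing time (a new reading comes with each control period).
- camera(name): name is "scene" or "top" or "wrist"; returns (picture, depth): 480x640x3 uint8, red, green, blue; 480x640 float32, m along the optical axis (not along the pixel's ray), 0 where there is no reading.
- camera_params(name): a dict with "K" (3x3 intrinsics, pixels), "R" (3x3) and "t" (3): a world point X has camera coordinates R X + t; the wrist camera has in their place "mount" (4x4, takes a point from camera to tool coordinates, whose origin is the TCP and whose axes are the flange's). Camera axes: x right, y down, z forward; pixel columns grow to the right and rows downward; lengths in m; the calibration is good to about 2 mm. A picture is of the moment at which its call begins: read the wrist's pose just before it. camera_params takes no time and is no camera call.
- close_job(): hands the job in, once; it reports no verdict.
Trained networks look in the newest picture that a camera, given by its name, has taken for a name from the list of things; names that differ only in an ending like _2 or _b are one class to them, and where a whole thing is asked for, a point or a joint stands for the part that bears it (a point fixed in the world has none). Each returns a list of dicts, best first, with "score" (0 to 1); they miss things now and then, are a little off and sometimes report something else, mostly with a low value. They report only what shows in the picture. A call takes as long as a camera call. They do not tell look-alikes from the thing itself.
- outline_of(label, camera): "pixels" (480x640 bool, what is visible of it) and "location" ([column, row] as shares, 0 to 1, of the picture: columns of its width, rows of its height, amid what is visible of it).
- tip_of(label, camera): "location" ([column, row] as shares, 0 to 1, of the picture: columns of its width, rows of its height: a listed point, or the origin of a listed thing).
The state is a dict: "time": time; "joint_positions": joint angles; "joint_vel": joint speeds; "joint_torque": joint torques, N m; "ee_pos": TCP position; "eef_rot": TCP orientation; "ft_force": force on the tool from outside, world axes, zero at the start; "torque": the same for the moment, N m; "width": finger opening in m.
Only numpy, scipy, OpenCV 4.12 (cv2) and the standard library are available. Lean on these libraries where they do the work, as an engineer would, in place of code of your own. Each camera call takes 0.05 s, during which the arm holds its last target. There are 200 camera calls.

TASK

Set the black control panel down gently in the nest of the grey wiring jig, flat and with its red stop button at the end away from the handwheel, and let go of it. Then wind the handwheel clockwise (seen from above), a little over one full turn, until it comes to its stop and the yellow jaw has closed over the panel's edge. Leave the loose red socket, the screwdriver and the parts bin where they are.

Things in the scene. Friction and masses are not known exactly. Their poses are not given: they have to be found in the camera images.
- jig: Grey steel wiring jig fixed to the bench, base plate 150 (x) x 370 (y) x 18 mm. Origin on the bench under the centre of the nest; in its frame the plate runs from y = -100 to +270 mm: nest, then towards +y the yellow jaw, then a green gearbox (100 x 90 mm, top 66 mm above the bench) carrying the handwheel
- nest (a point): Centre of the nest floor, 18 mm above the bench (axes as the jig). Aluminium end stop: face at y = -72 mm, 12 mm high above the floor; side guide blocks: faces at x = -54 and +54 mm, 10 mm high. The panel belongs here, centred, its long side along y; up to 12 mm too far towards +y is fine, the jaw pushes it home
- jaw_face (a point): Middle of the pushing face of the yellow jaw (70 mm wide along x), 48 mm above the bench. The handwheel drives it along the jig's y: face at y = +100.5 mm open, +70.5 mm closed. A lip 6 mm thick reaches 12 mm further towards -y, its underside 42.5 mm above the bench, and closes over the edge of the panel with 2 mm to spare
- handwheel (a joint): Turn of the handwheel in rad about its upright axis, growing clockwise seen from above. Starts at 0 to 0.25 (jaw open); hard stop at 6.8 (jaw closed). It stays where it is left; light friction, about 2 N at the knob
- wheel_center (a point): Handwheel axis at the height of the wheel (86 mm above the bench), at x = 0, y = 205 mm in the jig's frame. Black rim of 55 mm mean radius, bar 12 mm thick, its top 96 mm above the bench
- crank_grip (a point): Middle of the upright red crank knob on the wheel's rim, 125 mm above the bench, 55 mm from the axis. The knob is 22 mm in diameter, 99 to 147 mm above the bench, and spins freely on its own pin, so it can be held in the fingers without turning the gripper
- panel: Loose black control panel, a flat box 100 (x) x 140 (y) x 22 mm, 0.45 kg, origin at the centre of its underside, z up. In the middle of its top a blue power socket, block 46 (x) x 44 (y) mm, 22 to 52 mm above the underside, with a round cap up to 58 mm. At the -y end the red stop button, at the +y end a small grey meter and a white knob, up to 32 mm high
- panel_socket (a point): Centre of the blue socket on the panel, 44 mm above the panel's underside: the place to grip, 46 mm wide across the panel's x
- panel_stop (a point): Top of the panel's red stop button (28 mm diameter on a yellow disc of 34 mm), at y = -49 mm, z = 40 mm in the panel's frame
- red_socket: Bystander: loose red power socket, 50 x 50 x 44 mm, origin at the centre of its underside
- screwdriver: Bystander: orange screwdriver lying on the bench, 160 mm long along its x, origin on the bench under it
- parts_bin: Bystander: blue open parts bin, 100 x 140 x 55 mm, origin at the centre of its underside
Mind the look-alikes: they are no part of the job. Of the things shaped like the panel, the black one is meant.

How it is judged:
By the outcome, as a careful person would: the job done as asked, in the order asked, and still so for the second after the job is handed in, with the robot touching nothing.
It also fails if it takes over 67 s, if anything falls off the work surface, if the arm or the gripper's body presses on something with over 40 N, if the wrist force passes 120 N, or if a joint passes its speed limit or range.

## Working session

There is one attempt and no reset: what is moved stays moved. The work goes in short steps, Python scripts to look and compute and a tool call to move; the robot and the scene stay as the last step left them, time stands still between calls to the robot, and variables do not carry over. Pictures are saved under pics/ and viewed, on a budget of 10 in all, crops included, one or two more only if the job needs it, and the job is handed in when it is done.

Besides the shell and the picture viewer there is one more tool, called after "Request:" as name(argument=value, ...) on one line, values as JSON. drive_tool: Moves the arm, as the interface text tells. Its arguments: {"type":"object","properties":{"deltas":{"type":"array"},"squeeze":{"type":"number"}},"required":["deltas"]}

```bash
ls; mkdir -p pics; python3 - <<'E'
from bench import *
import cv2,numpy as np
s=read_state(); print(s['time'],s['ee_pos'],s['eef_rot'],s['width'],s['ft_force'])
for n in ("scene","top"):
    p,d=camera(n); cv2.imwrite(f'pics/{n}0.png',p[:,:,::-1]); c=camera_params(n); print(n,c['K'].tolist() if hasattr(c['K'],'tolist') else c['K'],c['R'],c['t'])
    for l in ("panel_socket","panel_stop","nest","jaw_face","wheel_center","crank_grip","panel","jig"):
        print(l,[(round(r['score'],2),np.round(np.array(r['location'])*[640,480],1).tolist()) for r in tip_of(l,n)])
print(camera_params("wrist"))
E
```

```text
pics
0.0 [ 0.21525259 -0.58635232  0.23575291] [ 9.84566386e-01  1.75010095e-01 -1.42605197e-04 -6.91519047e-04] 0.08661075505543901 [-0.00805773  0.16918896  0.2722547 ]
scene [[549.6376926446274, 0.0, 320.8193886490332], [0.0, 549.6376926446274, 246.7850582036364], [0.0, 0.0, 1.0]] [[ 0.87048474  0.49215345 -0.00642699]
 [ 0.39790542 -0.71135149 -0.57935338]
 [-0.28970261  0.50176094 -0.81505114]] [-0.41873651 -0.23755146  1.5908891 ]
panel_socket [(0.87, [278.5, 322.0]), (0.71, [195.9, 297.8]), (0.33, [336.0, 236.8])]
panel_stop [(0.89, [178.8, 310.3]), (0.8, [268.0, 339.2]), (0.73, [241.0, 401.4])]
nest [(0.86, [336.6, 234.4])]
jaw_face [(0.68, [350.5, 201.5]), (0.52, [351.6, 371.3])]
wheel_center [(0.59, [362.4, 161.8])]
crank_grip [(0.46, [356.2, 165.2])]
panel [(0.93, [194.9, 304.4]), (0.77, [227.8, 398.1]), (0.72, [278.3, 327.7]), (0.38, [365.9, 161.0])]
jig [(0.61, [337.2, 238.2])]
top [[600.9378530811159, 0.0, 317.76850313390577], [0.0, 600.9378530811159, 241.82874621819957], [0.0, 0.0, 1.0]] [[-0.00565351 -0.99998241  0.00179161]
 [-0.99743266  0.00551117 -0.07139834]
 [ 0
[... 372 characters left out ...]
53, [173.7, 265.9])]
crank_grip [(0.45, [169.6, 269.1])]
panel [(0.75, [503.2, 258.5]), (0.68, [426.0, 355.4]), (0.66, [196.9, 137.5]), (0.59, [404.9, 250.3])]
jig [(0.81, [259.4, 257.9])]
{'K': array([[362.95439574,   0.        , 314.21880532],
       [  0.        , 362.95439574, 233.06522469],
       [  0.        ,   0.        ,   1.        ]]), 'mount': array([[ 1.50663186e-04, -9.65703495e-01, -2.59647331e-01,
         7.13385477e-02],
       [ 9.99999480e-01, -1.16284275e-04,  1.01275541e-03,
         8.48378653e-04],
       [-1.00821434e-03, -2.59647349e-01,  9.65702976e-01,
        -1.48672806e-01],
       [ 0.00000000e+00,  0.00000000e+00,  0.00000000e+00,
         1.00000000e+00]])}
```

View pics/top0.png

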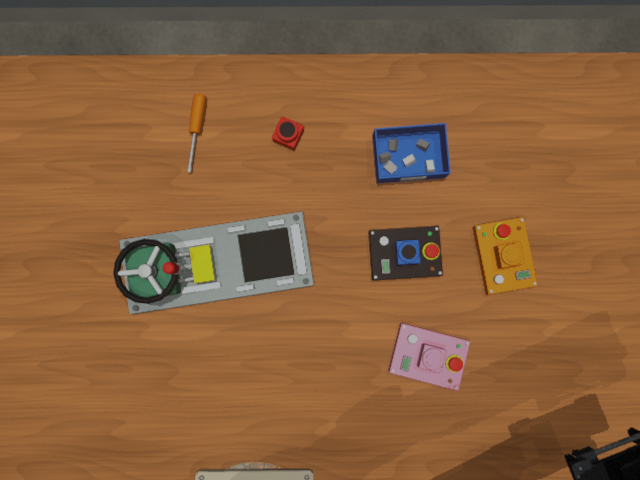

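View pics/scene0.png

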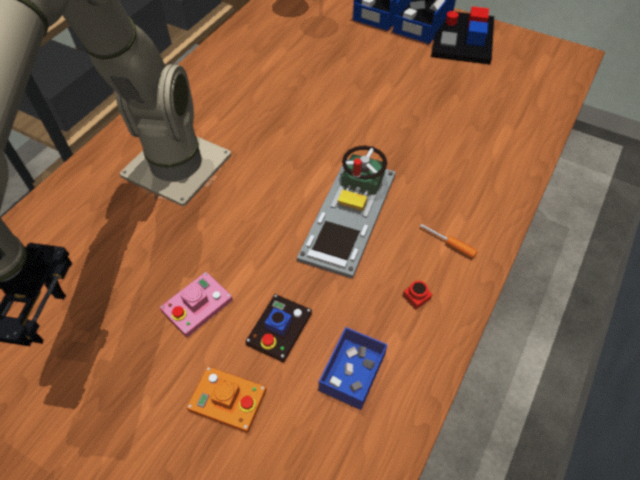

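Top view: the black panel's socket is at (409,252) and its stop button at (431,251). The jig's nest is near (263,256), the jaw at (203,264), the wheel hub at (146,270) and the knob at (170,268). The pink and orange panels are look-alikes. The scene view agrees: socket (279,320), stop (268,341), nest (335,240), knob (356,166).

```bash
cat > h.py <<'E'
from bench import *
import cv2,numpy as np
from scipy.spatial.transform import Rotation as Rot
def P(n):
    c=camera_params(n); return np.array(c['K'])@np.c_[c['R'],c['t']]
def tri(a,b,n1='top',n2='scene'):
    X=cv2.triangulatePoints(P(n1),P(n2),np.array(a,float).reshape(2,1),np.array(b,float).reshape(2,1)).ravel()
    return X[:3]/X[3]
def cloud(n,d,pose=None):
    c=camera_params(n); v,u=np.mgrid[:480,:640]
    q=np.stack([(u-c['K'][0][2])/c['K'][0][0]*d,(v-c['K'][1][2])/c['K'][1][1]*d,d],-1)
    if 'mount' in c:
        M=np.array(c['mount']); q=q@M[:3,:3].T+M[:3,3]; return q@Rot.from_quat(pose[1]).as_matrix().T+pose[0]
    return (q-c['t'])@np.array(c['R'])
def rect(xy):
    (c,s,a)=cv2.minAreaRect((xy*1000).astype(np.float32)); return np.round(c,1),np.round(s,1),round(a,2)
E
python3 - <<'E'
from h import *
T={'socket':((409.2,252.2),(278.5,322)),'stop':((431,251),(268,339.2)),'nest':((260,258.4),(336.6,234.4)),'jaw':((205,260.5),(350.5,201.5)),'wheel':((146.9,270.2),(362.4,161.8)),'crank':((169.6,269.1),(356.2,165.2))}
for k,(a,b) in T.items(): print(k,np.round(tri(a,b),4))
for n in('top','scene'):
    p,d=camera(n); X=cloud(n,d)
    for l,pt in (('panel',{'top':(409,252),'scene':(278,325)}),('jig',{'top':(230,258),'scene':(345,220)})):
        for r in outline_of(l,n):
            m=r['pixels']; 
            u,v=pt[n]
            if m[v-5:v+6,u-5:u+6].sum()<30: continue
            q=X[m&(d>0)]; print(n,l,round(r['score'],2),m.sum(),'z pct',np.round(np.percentile(q[:,2],[2,25,50,75,98]),4))
            lo,hi=(.012,.034) if l=='panel' else (.008,.035)
            s=q[(q[:,2]>lo)&(q[:,2]<hi)]; print(rect(s[:,:2]))
    print('bench z',np.median(X[300:330,300:360,2]) if n=='top' else '')
E
```

```text
socket [ 0.5411 -0.3051  0.0413]
stop [ 0.5425 -0.3496  0.0349]
nest [ 0.5316 -0.0119  0.024 ]
jaw [0.5234 0.0904 0.0451]
wheel [0.5044 0.1893 0.0949]
crank [0.5069 0.1404 0.1272]
top panel 0.77 3468 z pct [0.0175 0.0216 0.0238 0.0285 0.0605]
(array([ 541.1, -301.2]), array([ 99.8, 140.3]), 3.42)
top jig 0.59 14350 z pct [0.0143 0.0183 0.0211 0.0498 0.1017]
(array([523.9,  76. ]), array([150. , 370.4]), 8.63)
bench z 0.0006672758126339089
scene panel 0.69 2655 z pct [0.0039 0.0219 0.0243 0.0302 0.0612]
(array([ 540.1, -302.5]), array([101.8, 142.7]), 3.11)
scene jig 0.82 7126 z pct [0.0017 0.0185 0.0217 0.0423 0.1048]
(array([522.8,  74.1]), array([151.1, 374.4]), 8.7)
bench z
```

```bash
cat >> h.py <<'E'
def delta(xyz,yaw_x):
    """tool shift/turn from the measured pose to TCP xyz with tool x at world yaw (deg), tool straight down"""
    s=read_state(); R0=Rot.from_quat(s['eef_rot']); R1=Rot.from_euler('z',yaw_x,degrees=True)*Rot.from_euler('x',180,degrees=True)
    print('t',round(s['time'],2),'at',np.round(s['ee_pos'],4),'yaw',np.round(np.degrees(np.arctan2(*R0.as_matrix()[[1,0],0])),2),'F',np.round(s['ft_force'],1),'w',round(s['width'],4))
    print('turn',np.round((R0.inv()*R1).as_rotvec(degrees=True),2),'shift',np.round(R0.inv().apply(np.array(xyz)-s['ee_pos']),4))
E
python3 -c "
from h import *
delta((.541,-.302,.22),93.3)"
```

```text
t 1.2 at [ 0.2154 -0.5867  0.2366] yaw 20.16 F [-0.7  0.2 -0.5] w 0.0874
turn [ 1.000e-02  0.000e+00 -7.314e+01] shift [ 0.4038 -0.1551  0.0166]
```

Request:
drive_tool(deltas=[[0,0,-73.1,0.404,-0.155,0.016,-1],[0,0,-73.1,0.404,-0.155,0.016,-1],[0,0,-73.1,0.404,-0.155,0.016,-1],[0,0,-73.1,0.404,-0.155,0.016,-1],[0,0,-73.1,0.404,-0.155,0.016,-1],[0,0,-73.1,0.404,-0.155,0.016,-1],[0,0,-73.1,0.404,-0.155,0.016,-1],[0,0,-73.1,0.404,-0.155,0.016,-1],[0,0,-73.1,0.404,-0.155,0.016,-1],[0,0,-73.1,0.404,-0.155,0.016,-1],[0,0,-73.1,0.404,-0.155,0.016,-1],[0,0,-73.1,0.404,-0.155,0.016,-1]])

```text
time: 2.4
ee_pos: [0.5403, -0.3034, 0.2205]
eef_rot: [0.688, 0.726, -0.0, 0.0]
ft_force: [-0.0, 0.3, -0.4]
width: 0.0868
```

```bash
python3 - <<'E'
from h import *
s=read_state(); pose=(s['ee_pos'],s['eef_rot']); p,d=camera('wrist'); cv2.imwrite('pics/w1.png',p[:,:,::-1])
X=cloud('wrist',d,pose)
for l in('panel','panel_socket'):
    for r in outline_of(l,'wrist'):
        q=X[r['pixels']&(d>0)]; print(l,round(r['score'],2),len(q),np.round(np.percentile(q[:,2],[2,25,50,75,98]),4),np.round(np.median(q,0),3))
        for lo,hi in((.012,.033),(.04,.07)):
            k=q[(q[:,2]>lo)&(q[:,2]<hi)]
            if len(k)>50: print(lo,rect(k[:,:2]))
for l in('panel_socket','panel_stop'):
    print(l,[(round(r['score'],2),np.round(X[int(r['location'][1]*480),int(r['location'][0]*640)],4).tolist()) for r in tip_of(l,'wrist')])
delta((.541,-.302,.041),93.3)
E
```

```text
panel 0.97 11987 [0.0069 0.0219 0.0228 0.0326 0.0595] [ 0.352 -0.325  0.023]
0.012 (array([ 337.5, -339.6]), array([126.9, 101.2]), 74.94)
0.04 (array([ 336.1, -346.2]), array([44.4, 46.4]), 74.83)
panel 0.96 4678 [0.0061 0.0217 0.0226 0.0233 0.0335] [ 0.519 -0.466  0.023]
0.012 (array([ 528.8, -474. ]), array([140.1,  45.4]), 9.89)
panel 0.61 14432 [0.021  0.0223 0.0231 0.0287 0.0597] [ 0.54  -0.294  0.023]
0.012 (array([ 540.1, -302.7]), array([100.3, 138.8]), 3.23)
0.04 (array([ 541. , -322.3]), array([45.6, 84. ]), 2.44)
panel_socket 0.93 12105 [0.0057 0.0219 0.0228 0.0326 0.0595] [ 0.352 -0.325  0.023]
0.012 (array([ 337.5, -339.6]), array([126.9, 101.2]), 74.94)
0.04 (array([ 336.1, -346.2]), array([44.4, 46.4]), 74.83)
panel_socket 0.88 4679 [0.0059 0.0217 0.0226 0.0233 0.0333] [ 0.519 -0.466  0.023]
0.012 (array([ 528.8, -474. ]), array([139.9,  45.4]), 9.89)
panel_socket 0.83 14294 [0.0211 0.0224 0.0231 0.0289 0.0597] [ 0.54  -0.294  0.023]
0.012 (array([ 540.2, -302.7]), array([ 99.9, 139. ]), 3.29)
0.04 (array([ 541. , -322.3]), array([45.6, 84. ]), 2.44)
panel_socket [(0.77, [0.5371, -0.2982, 0.0594]), (0.73, [0.5398, -0.3527, 0.0416])]
panel_stop []
t 2.65 at [ 0.5407 -0.3028  0.2207] yaw 93.17 F [ 0.2  0.6 -0.7] w 0.0873
turn [ 0.    0.03 -0.13] shift [0.0009 0.0003 0.1797]
```

View pics/w1.png

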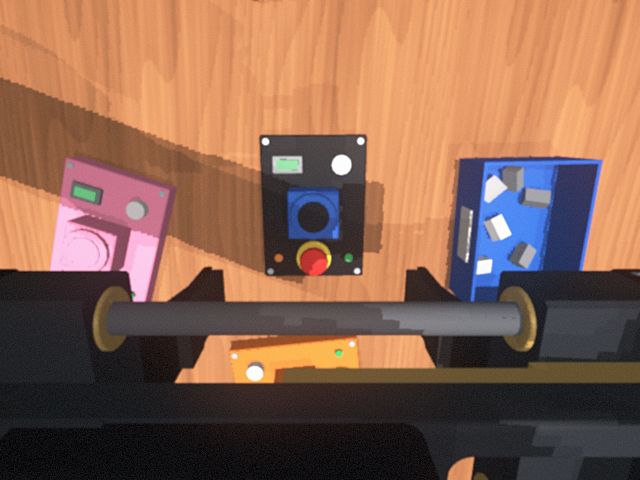

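The wrist view shows the black panel upright at (313,205), the socket at (314,214) and the stop at (314,260). This agrees with the top and scene fits: centre (540.5,-302.3) mm, yaw 3.3°, top face at about 22 mm. Descending to grasp.

Request:
drive_tool(deltas=[[0,0,0,0.001,0,0.04,-1],[0,0,0,0.001,0,0.08,-1],[0,0,0,0.001,0,0.12,-1],[0,0,0,0.001,0,0.15,-1],[0,0,0,0.001,0,0.17,-1],[0,0,0,0.001,0,0.18,-1],[0,0,0,0.001,0,0.18,-1]])

```text
time: 3.35
ee_pos: [0.5404, -0.301, 0.0396]
eef_rot: [0.687, 0.727, -0.0, -0.001]
ft_force: [-0.1, -0.2, -0.7]
width: 0.087
```

Request:
drive_tool(deltas=[[0,0,0,0,0,0,1],[0,0,0,0,0,0,1],[0,0,0,0,0,0,1],[0,0,0,0,0,0,1],[0,0,0,0,0,0,1],[0,0,0,0,0,0,1],[0,0,0,0,0,0,1],[0,0,0,0,0,0,1],[0,0,0,0,0,0,1],[0,0,0,0,0,0,1]], squeeze=30)

```text
time: 4.35
ee_pos: [0.5408, -0.3011, 0.0406]
eef_rot: [0.687, 0.727, -0.0, -0.0]
ft_force: [-5.1, -0.5, 6.1]
width: 0.0462
```

Request:
drive_tool(deltas=[[0,0,0,0,0,-0.005,1],[0,0,0,0,0,-0.015,1],[0,0,0,0,0,-0.03,1],[0,0,0,0,0,-0.06,1],[0,0,0,0,0,-0.09,1],[0,0,0,0,0,-0.12,1],[0,0,0,0,0,-0.15,1],[0,0,0,0,0,-0.18,1],[0,0,0,0,0,-0.18,1],[0,0,0,0,0,-0.18,1]])

```text
time: 5.35
ee_pos: [0.5414, -0.3009, 0.2212]
eef_rot: [0.687, 0.727, 0.0, 0.001]
ft_force: [-0.2, 0.5, -5.3]
width: 0.046
```

```bash
python3 - <<'E'
from h import *
delta((.5362,-.009,.22),98.65)
E
```

```text
t 5.35 at [ 0.5414 -0.3009  0.2212] yaw 93.27 F [-0.2  0.5 -5.3] w 0.046
turn [ 0.07  0.05 -5.38] shift [0.2917 0.0115 0.001 ]
```

Request:
drive_tool(deltas=[[0,0,-2,0.03,0.002,0,1],[0,0,-4,0.07,0.004,0,1],[0,0,-5.4,0.11,0.006,0,1],[0,0,-5.4,0.15,0.006,0,1],[0,0,-5.4,0.17,0.006,0,1],[0,0,-5.4,0.17,0.006,0,1],[0,0,-5.4,0.17,0.006,0,1],[0,0,-5.4,0.17,0.006,0,1]])

```text
time: 6.15
ee_pos: [0.537, -0.1323, 0.2197]
eef_rot: [0.652, 0.758, -0.0, -0.0]
ft_force: [-1.0, -1.1, -4.5]
width: 0.0458
```

```bash
python3 - <<'E'
from h import *
s=read_state(); pose=(s['ee_pos'],s['eef_rot']); p,d=camera('wrist'); cv2.imwrite('pics/w2.png',p[:,:,::-1])
X=cloud('wrist',d,pose)
for r in outline_of('jig','wrist'):
    q=X[r['pixels']&(d>0)]; print(round(r['score'],2),len(q),np.round(np.percentile(q,[1,50,99],0),3).tolist())
    k=q[(q[:,2]>.008)&(q[:,2]<.035)]
    if len(k)>50: print(rect(k[:,:2]))
    # in predicted jig frame
    c,sn=np.cos(np.radians(8.65)),np.sin(np.radians(8.65)); n=np.array([.5362,-.009])
    J=lambda q:(q[:,:2]-n)@np.array([[c,-sn],[sn,c]])
    j=J(k); sel=lambda m:np.round(np.percentile(j[m,0],[.5,99.5]),4)
    for y0 in(-.09,-.05,0,.05): 
        m=abs(j[:,1]-y0)<.01
        if m.sum()>30: print('y',y0,'x ext',sel(m))
    print('y ext',np.round(np.percentile(j[:,1],[.5,99.5]),4))
delta((.5362,-.009,.22),98.65)
E
```

```text
0.79 23414 [[0.459, -0.067, 0.017], [0.535, -0.003, 0.019], [0.611, 0.054, 0.03]]
(array([535.6,  -6.5]), array([150.5, 114.3]), 8.57)
y -0.05 x ext [-0.0742  0.0736]
y 0 x ext [-0.0743  0.0736]
y 0.05 x ext [-0.0742  0.0736]
y ext [-0.0545  0.0589]
0.3 36164 [[0.483, -0.178, 0.2], [0.534, -0.102, 0.202], [0.583, -0.061, 0.239]]Traceback (most recent call last):
  File "<stdin>", line 15, in <module>
    return _quantile_unchecked(
        a, q, axis, out, overwrite_input, method, keepdims, weights)
    return _ureduce(a,
                    func=_quantile_ureduce_func,
    ...<5 lines>...
                    overwrite_input=overwrite_input,
                    method=method)
    r = func(a, **kwargs)
    result = _quantile(arr,
                       quantiles=q,
    ...<2 lines>...
                       out=out,
                       weights=wgt)
    slices_having_nans = np.isnan(arr[-1, ...])
                                  ~~~^^^^^^^^^
IndexError: index -1 is out of bounds for axis 0 with size 0
```

View pics/w2.png

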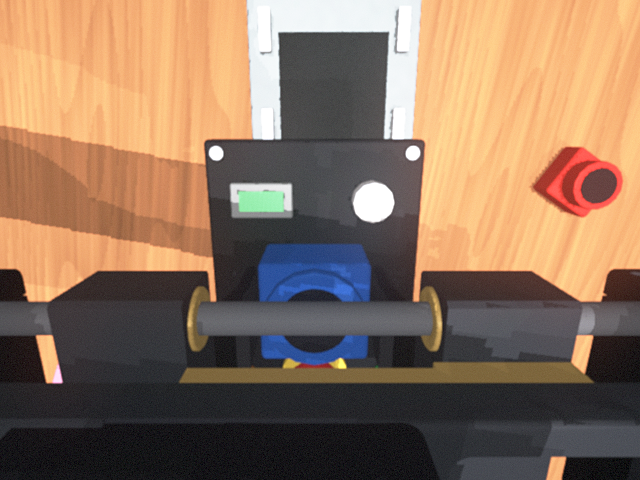

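The wrist view shows the held panel level and square, red stop at the rear (310,365). The jig ahead is centred at column 333, and the plate edges are within 0.5 mm of my estimate. Moving over the nest, aiming about 4 mm towards +y.

```bash
python3 - <<'E'
from h import *
delta((.5351,-.0041,.12),98.65)
E
```

```text
t 6.25 at [ 0.5372 -0.1322  0.22  ] yaw 98.55 F [-0.6 -0.5 -4.4] w 0.0454
turn [-0.05 -0.01 -0.1 ] shift [0.127 0.017 0.1  ]
```

Request:
drive_tool(deltas=[[0,0,-0.1,0.03,0.004,0,1],[0,0,-0.1,0.07,0.01,0,1],[0,0,-0.1,0.11,0.015,0,1],[0,0,-0.1,0.127,0.017,0.01,1],[0,0,-0.1,0.127,0.017,0.04,1],[0,0,-0.1,0.127,0.017,0.07,1],[0,0,-0.1,0.127,0.017,0.1,1],[0,0,-0.1,0.127,0.017,0.12,1],[0,0,-0.1,0.127,0.017,0.12,1],[0,0,-0.1,0.127,0.017,0.12,1],[0,0,-0.1,0.127,0.017,0.12,1]])

```text
time: 7.35
ee_pos: [0.5362, -0.003, 0.102]
eef_rot: [0.651, 0.759, 0.001, 0.001]
ft_force: [-0.5, 0.3, -4.6]
width: 0.0464
```

```bash
python3 - <<'E'
from h import *
p,d=camera('top'); cv2.imwrite('pics/top2.png',cv2.resize(p[180:340,80:360,::-1],None,fx=2.8,fy=2.8))
X=cloud('top',d); m=(abs(X[...,2]-.082)<.006)&(abs(X[...,0]-.535)<.09)&(abs(X[...,1]+.005)<.1); print(rect(X[m][:,:2]))
delta((.5351,-.0041,.0587),98.65)
E
```

```text
(array([545.3, -50.9]), array([99.8, 44. ]), 8.61)
t 7.4 at [ 0.5362 -0.003   0.102 ] yaw 98.73 F [ 0.7  0.3 -5.3] w 0.0459
turn [0.13 0.03 0.08] shift [-0.0009 -0.0014  0.0433]
```

View pics/top2.png

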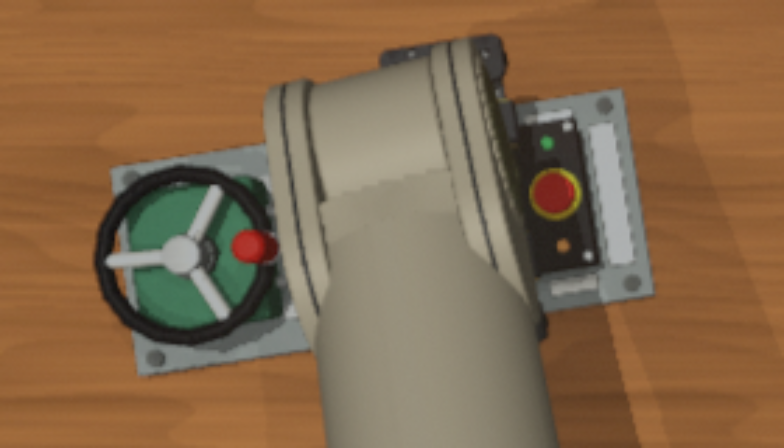

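The top view shows the panel over the nest, its red stop at the end-stop side (553,193) away from the wheel, with a gap to the end stop. It sits about 4 mm towards +y and 1–2 mm too far in x. I correct that and lower it.

Request:
drive_tool(deltas=[[0,0,0,-0.001,-0.0016,0,1],[0,0,0,-0.001,-0.0016,0.01,1],[0,0,0,-0.001,-0.0016,0.02,1],[0,0,0,-0.001,-0.0016,0.03,1],[0,0,0,-0.001,-0.0016,0.036,1],[0,0,0,-0.001,-0.0016,0.039,1],[0,0,0,-0.001,-0.0016,0.041,1],[0,0,0,-0.001,-0.0016,0.041,1],[0,0,0,-0.001,-0.0016,0.041,1]])

```text
time: 8.3
ee_pos: [0.534, -0.004, 0.0598]
eef_rot: [0.651, 0.759, 0.0, 0.0]
ft_force: [0.2, -0.4, -3.5]
width: 0.0458
```

Request:
drive_tool(deltas=[[0,0,0,0,0,0.0005,1],[0,0,0,0,0,0.001,1],[0,0,0,0,0,0.0015,1],[0,0,0,0,0,0.002,1],[0,0,0,0,0,0.002,1]])

```text
time: 8.8
ee_pos: [0.534, -0.0041, 0.0586]
eef_rot: [0.651, 0.759, -0.0, 0.0]
ft_force: [-5.6, -0.8, 8.7]
width: 0.0459
```

Contact felt (+13 N vertical), at the expected height. Easing off and releasing.

Request:
drive_tool(deltas=[[0,0,0,0,0,-0.0005,1],[0,0,0,0,0,-0.0005,1],[0,0,0,0,0,-0.0005,-1],[0,0,0,0,0,-0.0005,-1],[0,0,0,0,0,-0.0005,-1],[0,0,0,0,0,-0.0005,-1],[0,0,0,0,0,-0.0005,-1],[0,0,0,0,0,-0.0005,-1]])

```text
time: 9.6
ee_pos: [0.5338, -0.0041, 0.058]
eef_rot: [0.651, 0.759, 0.0, 0.0]
ft_force: [0.1, -0.2, 0.3]
width: 0.0835
```

Request:
drive_tool(deltas=[[0,0,0,0,0,-0.01,-1],[0,0,0,0,0,-0.03,-1],[0,0,0,0,0,-0.07,-1],[0,0,0,0,0,-0.11,-1],[0,0,0,0,0,-0.15,-1],[0,0,0,0,0,-0.19,-1],[0,0,0,0.03,0,-0.19,-1],[0,0,0,0.05,0,-0.19,-1],[0,0,0,0.05,0,-0.19,-1],[0,0,0,0.05,0,-0.19,-1]])

```text
time: 10.6
ee_pos: [0.5261, 0.0453, 0.2486]
eef_rot: [0.651, 0.759, -0.0, 0.0]
ft_force: [0.5, -0.1, 0.3]
width: 0.087
```

```bash
python3 - <<'E'
from h import *
s=read_state(); pose=(s['ee_pos'],s['eef_rot']); p,d=camera('wrist'); cv2.imwrite('pics/w3.png',p[:,:,::-1])
c,sn=np.cos(np.radians(8.65)),np.sin(np.radians(8.65)); n=np.array([.536,-.0088])
X=cloud('wrist',d,pose); Jx=np.concatenate([(X[...,:2]-n)@np.array([[c,-sn],[sn,c]]),X[...,2:]],-1)
m=(d>0)&(abs(Jx[...,2]-.040)<.004)&(abs(Jx[...,0])<.07)&(Jx[...,1]<.08)&(Jx[...,1]>-.1); print('panel top in jig',rect(Jx[m][:,:2]),np.percentile(Jx[m][:,2],[5,50,95]).round(4))
m=(d>0)&(Jx[...,2]>.115)&(Jx[...,2]<.16)&(Jx[...,1]>.1); print('knob',m.sum(),rect(Jx[m][:,:2]) , rect(X[m][:,:2]),np.percentile(X[m][:,2],[5,50,95]).round(4))
m=(d>0)&(abs(Jx[...,2]-.093)<.006)&(Jx[...,1]>.1); print('rim',m.sum(),rect(Jx[m][:,:2]))
print([(r['score'],(np.array(r['location'])*[640,480]).round()) for r in tip_of('crank_grip','wrist')])
delta((.5,.1,.25),98.65)
E
```

```text
panel top in jig (array([-0.3, 12.9]), array([100.2, 120.7]), 0.04) [0.0394 0.0407 0.042 ]
knob 930 (array([ -4.3, 149.2]), array([21. , 21.2]), 41.08) (array([509.3, 138.1]), array([21. , 21.2]), 49.73) [0.142  0.1469 0.1485]
rim 5569 (array([  0.2, 180.4]), array([120.3,  83.4]), 0.35)
[(0.77, array([309.,  97.]))]
t 10.7 at [0.5262 0.0443 0.2482] yaw 98.69 F [ 1.  -0.5  0.2] w 0.0871
turn [-0.01  0.02  0.04] shift [ 0.059  -0.0175 -0.0019]
```

View pics/w3.png

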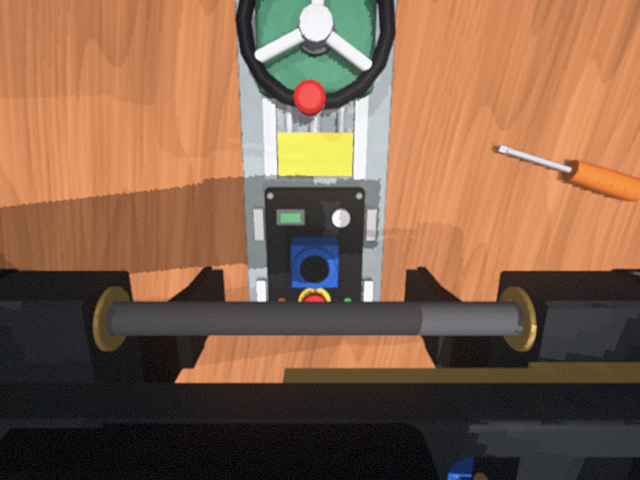

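The wrist view shows the panel seated flat in the nest: its corners are between the guides, x offset is -0.3 mm, it is 3 mm towards +y, and its top is at 40 mm. The knob is at (310,97), the jaw at (315,153) and the hub at (316,25). Next I check the wheel centre in the top view and hover over the knob.

```bash
python3 - <<'E'
from h import *
from scipy.optimize import least_squares
p,d=camera('top'); X=cloud('top',d)
m=(d>0)&(abs(X[...,2]-.094)<.005)&(np.hypot(X[...,0]-.505,X[...,1]-.194)<.075)&(np.hypot(X[...,0]-.505,X[...,1]-.194)>.035)
q=X[m][:,:2]; print(m.sum(),rect(q))
f=least_squares(lambda v:np.hypot(q[:,0]-v[0],q[:,1]-v[1])-.055,[.505,.194],loss='soft_l1',f_scale=.004); print(f.x)
m=(d>0)&(X[...,2]>.135)&(X[...,2]<.16)&(np.hypot(X[...,0]-.505,X[...,1]-.194)<.075);print('knob',m.sum(),np.median(X[m],0),rect(X[m][:,:2]))
delta((.509,.139,.2),98.65)
E
```

```text
0 (array([0., 0.]), array([0., 0.]), 0.0)
[0.505 0.194]
knob 0 [nan nan nan] (array([0., 0.]), array([0., 0.]), 0.0)
t 10.75 at [0.5262 0.0442 0.248 ] yaw 98.67 F [ 0.2 -0.5  0.9] w 0.0869
turn [-0.01  0.02  0.02] shift [ 0.0963 -0.0027  0.048 ]
  return _methods._mean(a, axis=axis, dtype=dtype,
  ret = um.true_divide(
```

Arm hides the wheel from above; I'll hover higher and use the wrist view.

Request:
drive_tool(deltas=[[0,0,0,0.02,0,-0.01,-1],[0,0,0,0.05,-0.002,-0.01,-1],[0,0,0,0.08,-0.003,-0.01,-1],[0,0,0,0.096,-0.003,-0.01,-1],[0,0,0,0.096,-0.003,-0.01,-1],[0,0,0,0.096,-0.003,-0.01,-1],[0,0,0,0.096,-0.003,-0.01,-1]])

```text
time: 11.45
ee_pos: [0.5091, 0.138, 0.2578]
eef_rot: [0.652, 0.758, -0.0, 0.0]
ft_force: [-0.2, -0.5, -0.5]
width: 0.0872
```

```bash
python3 - <<'E'
from h import *
from scipy.optimize import least_squares
s=read_state(); pose=(s['ee_pos'],s['eef_rot']); p,d=camera('wrist'); X=cloud('wrist',d,pose); cv2.imwrite('pics/w4.png',p[:,:,::-1])
r=np.hypot(X[...,0]-.505,X[...,1]-.194)
m=(d>0)&(abs(X[...,2]-.094)<.004)&(r<.072)&(r>.04)
q=X[m][:,:2]; print(m.sum(),rect(q))
f=least_squares(lambda v:np.hypot(q[:,0]-v[0],q[:,1]-v[1])-.055,[.505,.194],loss='soft_l1',f_scale=.004); print('wheel',f.x)
m=(d>0)&(X[...,2]>.14)&(X[...,2]<.155)&(r<.075);print('knob',m.sum(),np.median(X[m],0),rect(X[m][:,:2]))
m=(d>0)&(r<.02);print('hub z',np.percentile(X[m][:,2],[50,99]))
delta((.509,.139,.125),98.65)
E
```

```text
5877 (array([505.3, 193.2]), array([119.3, 119.5]), 84.3)
wheel [0.50518114 0.19296687]
knob 642 [0.50904008 0.13969107 0.14702889] (array([509.3, 138.6]), array([21. , 21.1]), 78.33)
hub z [0.09586956 0.10396863]
t 11.5 at [0.509  0.1382 0.2579] yaw 98.62 F [0.4 0.  0.6] w 0.0869
turn [-0.02  0.02 -0.03] shift [0.0009 0.0002 0.1329]
```

Wheel centre (505.2,193.2) and knob (509.2,138.6) are 54.9 mm apart, matching the given radius; knob top is at 147 mm. The start angle is about 0.08 rad. Descending and gripping the knob gently.

Request:
drive_tool(deltas=[[0,0,0,0.0005,0,0.03,-1],[0,0,0,0.0005,0,0.07,-1],[0,0,0,0.0005,0,0.1,-1],[0,0,0,0.0005,0,0.12,-1],[0,0,0,0.0005,0,0.131,-1],[0,0,0,0.0005,0,0.131,-1],[0,0,0,0.0005,0,0.131,-1]])

```text
time: 12.2
ee_pos: [0.5091, 0.1401, 0.1279]
eef_rot: [0.651, 0.759, 0.0, 0.0]
ft_force: [-0.5, 0.1, 0.8]
width: 0.0874
```

Request:
drive_tool(deltas=[[0,0,0,0,0,0,1],[0,0,0,0,0,0,1],[0,0,0,0,0,0,1],[0,0,0,0,0,0,1],[0,0,0,0,0,0,1],[0,0,0,0,0,0,1],[0,0,0,0,0,0,1],[0,0,0,0,0,0,1],[0,0,0,0,0,0,1],[0,0,0,0,0,0,1],[0,0,0,0,0,0,1],[0,0,0,0,0,0,1]], squeeze=15)

```text
time: 13.4
ee_pos: [0.5085, 0.1402, 0.127]
eef_rot: [0.651, 0.759, -0.0, 0.0]
ft_force: [-1.0, -0.3, -0.1]
width: 0.0213
```

```bash
python3 - <<'E'
from h import *
delta((.509,.139,.125),98.65)
a0=4.5; k=0
while k<5:
    b=a0+90*k; print('call',k,[ [round(float(x),1) for x in (-55*(np.cos(t)-np.cos(t0)),-55*(np.sin(t)-np.sin(t0)))] for t0 in [np.radians(b)] for t in np.radians(b+7.5*np.arange(1,13))]); k+=1
E
```

```text
t 13.4 at [0.5085 0.1402 0.127 ] yaw 98.76 F [-1.  -0.3 -0.1] w 0.0213
turn [-0.    0.01  0.11] shift [-0.0013  0.0003  0.002 ]
call 0 [[1.0, -7.1], [3.0, -14.0], [5.8, -20.7], [9.5, -26.8], [14.0, -32.5], [19.1, -37.5], [24.9, -41.8], [31.2, -45.3], [37.8, -48.0], [44.8, -49.8], [52.0, -50.6], [59.1, -50.5]]
call 1 [[7.1, 1.0], [14.0, 3.0], [20.7, 5.8], [26.8, 9.5], [32.5, 14.0], [37.5, 19.1], [41.8, 24.9], [45.3, 31.2], [48.0, 37.8], [49.8, 44.8], [50.6, 52.0], [50.5, 59.1]]
call 2 [[-1.0, 7.1], [-3.0, 14.0], [-5.8, 20.7], [-9.5, 26.8], [-14.0, 32.5], [-19.1, 37.5], [-24.9, 41.8], [-31.2, 45.3], [-37.8, 48.0], [-44.8, 49.8], [-52.0, 50.6], [-59.1, 50.5]]
call 3 [[-7.1, -1.0], [-14.0, -3.0], [-20.7, -5.8], [-26.8, -9.5], [-32.5, -14.0], [-37.5, -19.1], [-41.8, -24.9], [-45.3, -31.2], [-48.0, -37.8], [-49.8, -44.8], [-50.6, -52.0], [-50.5, -59.1]]
call 4 [[1.0, -7.1], [3.0, -14.0], [5.8, -20.7], [9.5, -26.8], [14.0, -32.5], [19.1, -37.5], [24.9, -41.8], [31.2, -45.3], [37.8, -48.0], [44.8, -49.8], [52.0, -50.6], [59.1, -50.5]]
```

Request:
drive_tool(deltas=[[0,0,0,0.001,-0.0071,0,1],[0,0,0,0.003,-0.014,0,1],[0,0,0,0.0058,-0.0207,0,1],[0,0,0,0.0095,-0.0268,0,1],[0,0,0,0.014,-0.0325,0,1],[0,0,0,0.0191,-0.0375,0,1]])

```text
time: 14.0
ee_pos: [0.4679, 0.1535, 0.127]
eef_rot: [0.651, 0.759, -0.0, 0.0]
ft_force: [1.9, 0.3, -1.4]
width: 0.0216
```

```bash
python3 - <<'E'
from h import *
delta((.5052,.1932,.127),98.65); print('(shift above = to wheel centre)')
E
```

```text
t 14.0 at [0.4679 0.1535 0.127 ] yaw 98.75 F [ 1.9  0.3 -1.4] w 0.0216
turn [0.   0.03 0.1 ] shift [0.0335 0.0429 0.    ]
(shift above = to wheel centre)
```

Tracking well with about 2 N. Continuing.

Request:
drive_tool(deltas=[[0,0,0,0.0058,-0.0043,0,1],[0,0,0,0.0121,-0.0078,0,1],[0,0,0,0.0187,-0.0105,0,1],[0,0,0,0.0257,-0.0123,0,1],[0,0,0,0.0329,-0.0131,0,1],[0,0,0,0.04,-0.013,0,1]])

```text
time: 14.6
ee_pos: [0.4492, 0.1916, 0.127]
eef_rot: [0.651, 0.759, -0.0, -0.0]
ft_force: [-0.7, -2.9, 1.2]
width: 0.0215
```

Request:
drive_tool(deltas=[[0,0,0,0.0071,0.001,0,1],[0,0,0,0.014,0.003,0,1],[0,0,0,0.0207,0.0058,0,1],[0,0,0,0.0268,0.0095,0,1],[0,0,0,0.0325,0.014,0,1],[0,0,0,0.0375,0.0191,0,1],[0,0,0,0.0418,0.0249,0,1],[0,0,0,0.0453,0.0312,0,1],[0,0,0,0.048,0.0378,0,1],[0,0,0,0.0498,0.0448,0,1],[0,0,0,0.0506,0.052,0,1],[0,0,0,0.0505,0.0591,0,1]])

```text
time: 15.8
ee_pos: [0.501, 0.25, 0.127]
eef_rot: [0.651, 0.759, 0.0, 0.0]
ft_force: [-1.7, -0.7, 1.3]
width: 0.0215
```

```bash
python3 - <<'E'
from h import *
delta((.5052,.1932,.127),98.65); print('(shift above = to wheel centre)')
E
```

```text
t 15.8 at [0.501 0.25  0.127] yaw 98.75 F [-1.7 -0.7  1.3] w 0.0215
turn [0.01 0.   0.1 ] shift [-0.0568 -0.0045  0.    ]
(shift above = to wheel centre)
```

Request:
drive_tool(deltas=[[0,0,0,-0.001,0.0071,0,1],[0,0,0,-0.003,0.014,0,1],[0,0,0,-0.0058,0.0207,0,1],[0,0,0,-0.0095,0.0268,0,1],[0,0,0,-0.014,0.0325,0,1],[0,0,0,-0.0191,0.0375,0,1],[0,0,0,-0.0249,0.0418,0,1],[0,0,0,-0.0312,0.0453,0,1],[0,0,0,-0.0378,0.048,0,1],[0,0,0,-0.0448,0.0498,0,1],[0,0,0,-0.052,0.0506,0,1],[0,0,0,-0.0591,0.0505,0,1]])

```text
time: 17.0
ee_pos: [0.559, 0.1992, 0.127]
eef_rot: [0.651, 0.759, 0.0, -0.0]
ft_force: [-5.8, 1.8, 2.7]
width: 0.0215
```

Request:
drive_tool(deltas=[[0,0,0,-0.0071,-0.001,0,1],[0,0,0,-0.014,-0.003,0,1],[0,0,0,-0.0207,-0.0058,0,1],[0,0,0,-0.0268,-0.0095,0,1],[0,0,0,-0.0325,-0.014,0,1],[0,0,0,-0.0375,-0.0191,0,1],[0,0,0,-0.0418,-0.0249,0,1],[0,0,0,-0.0453,-0.0312,0,1],[0,0,0,-0.048,-0.0378,0,1],[0,0,0,-0.0498,-0.0448,0,1],[0,0,0,-0.0506,-0.052,0,1],[0,0,0,-0.0505,-0.0591,0,1]])

```text
time: 18.2
ee_pos: [0.5086, 0.1401, 0.1271]
eef_rot: [0.651, 0.759, 0.001, 0.0]
ft_force: [0.6, 5.0, -3.5]
width: 0.0215
```

```bash
python3 - <<'E'
from h import *
delta((.5052,.1932,.127),98.65); print('(shift above = to wheel centre)')
E
```

```text
t 18.2 at [0.5086 0.1401 0.1271] yaw 98.75 F [ 0.6  5.  -3.5] w 0.0215
turn [ 0.09 -0.01  0.1 ] shift [0.053  0.0047 0.0001]
(shift above = to wheel centre)
```

Request:
drive_tool(deltas=[[0,0,0,0.001,-0.0071,0,1],[0,0,0,0.003,-0.014,0,1],[0,0,0,0.0045,-0.018,0,1],[0,0,0,0.0058,-0.0207,0,1],[0,0,0,0.0064,-0.0218,0,1],[0,0,0,0.007,-0.0228,0,1],[0,0,0,0.007,-0.0228,0,1]])

```text
time: 18.9
ee_pos: [0.485, 0.1434, 0.1271]
eef_rot: [0.651, 0.759, -0.0, 0.0]
ft_force: [2.7, 2.0, -3.3]
width: 0.0213
```

Request:
drive_tool(deltas=[[0,0,0,0.0004,-0.0008,0,1],[0,0,0,0.0007,-0.0012,0,1],[0,0,0,0.0007,-0.0012,0,1]])

```text
time: 19.2
ee_pos: [0.4842, 0.1437, 0.1271]
eef_rot: [0.651, 0.759, 0.0, 0.001]
ft_force: [4.8, 0.2, -4.6]
width: 0.0212
```

```bash
python3 - <<'E'
from h import *
delta((.5052,.1932,.127),98.65); print('(shift above = to wheel centre)')
E
```

```text
t 19.2 at [0.4842 0.1437 0.1271] yaw 98.72 F [ 4.8  0.2 -4.6] w 0.0212
turn [0.06 0.03 0.07] shift [0.0457 0.0283 0.0001]
(shift above = to wheel centre)
```

Request:
drive_tool(deltas=[[0,0,0,0.0005,-0.0008,0,1],[0,0,0,0.001,-0.0016,0,1],[0,0,0,0.001,-0.0016,0,1],[0,0,0,0.001,-0.0016,0,1]])

```text
time: 19.6
ee_pos: [0.4839, 0.1438, 0.1272]
eef_rot: [0.652, 0.759, 0.001, 0.002]
ft_force: [12.9, -0.7, -10.5]
width: 0.0213
```

Request:
drive_tool(deltas=[[0,0,0,0.0005,-0.0008,0,1],[0,0,0,0.001,-0.0016,0,1],[0,0,0,0.001,-0.0016,0,1],[0,0,0,0.001,-0.0016,0,1]])

```text
time: 20.0
ee_pos: [0.4836, 0.144, 0.1274]
eef_rot: [0.652, 0.758, 0.002, 0.003]
ft_force: [20.6, -0.9, -15.0]
width: 0.0213
```

Hard stop: 20 N and no further motion. Relaxing most of the load, then releasing and lifting clear.

Request:
drive_tool(deltas=[[0,0,0,-0.0015,0.0024,0,1],[0,0,0,-0.0015,0.0024,0,1],[0,0,0,-0.0015,0.0024,0,-1],[0,0,0,-0.0015,0.0024,0,-1],[0,0,0,-0.0015,0.0024,0,-1],[0,0,0,-0.0015,0.0024,0,-1],[0,0,0,-0.0015,0.0024,0,-1],[0,0,0,-0.0015,0.0024,0,-1],[0,0,0,-0.0015,0.0024,0,-1],[0,0,0,-0.0015,0.0024,0,-1]])

```text
time: 21.0
ee_pos: [0.4827, 0.1446, 0.127]
eef_rot: [0.651, 0.759, -0.0, 0.0]
ft_force: [-0.1, 0.3, -0.1]
width: 0.0773
```

Request:
drive_tool(deltas=[[0,0,0,-0.0015,0.0024,-0.02,-1],[0,0,0,-0.0015,0.0024,-0.05,-1],[0,0,0,-0.0015,0.0024,-0.09,-1],[0,0,0,-0.02,0.0024,-0.13,-1],[0,0,0,-0.06,0.0024,-0.15,-1],[0,0,0,-0.1,0.0024,-0.15,-1],[0,0,0,-0.11,0.0024,-0.15,-1],[0,0,0,-0.11,0.0024,-0.15,-1],[0,0,0,-0.11,0.0024,-0.15,-1]])

```text
time: 21.9
ee_pos: [0.5016, 0.0375, 0.2768]
eef_rot: [0.651, 0.759, 0.0, -0.0]
ft_force: [-0.1, -0.6, -0.6]
width: 0.0874
```

```bash
python3 - <<'E'
from h import *
s=read_state(); pose=(s['ee_pos'],s['eef_rot']); p,d=camera('wrist'); cv2.imwrite('pics/w5.png',p[:,:,::-1])
c,sn=np.cos(np.radians(8.65)),np.sin(np.radians(8.65)); n=np.array([.536,-.0088])
X=cloud('wrist',d,pose); J=np.concatenate([(X[...,:2]-n)@np.array([[c,-sn],[sn,c]]),X[...,2:]],-1)
hsv=cv2.cvtColor(p,cv2.COLOR_RGB2HSV); yel=(abs(hsv[...,0].astype(int)-29)<6)&(hsv[...,1]>150)&(d>0)&(J[...,2]>.035)&(J[...,2]<.07)&(J[...,1]>.04)
print('jaw',yel.sum(),rect(J[yel][:,:2]),np.percentile(J[yel][:,2],[5,50,95]).round(4))
m=(d>0)&(abs(J[...,2]-.040)<.004)&(abs(J[...,0])<.07)&(J[...,1]<.057)&(J[...,1]>-.1); print('panel',rect(J[m][:,:2]),np.percentile(J[m][:,2],[5,50,95]).round(4))
m=(d>0)&(J[...,2]>.14)&(J[...,2]<.155)&(J[...,1]>.12); k=np.array(rect(J[m][:,:2])[0]); print('knob',k,'angle',np.arctan2(-k[0],204.4-k[1])+2*np.pi)
delta((.5,.0,.27),98.65)
E
```

```text
jaw 240 (array([-0.6, 80.7]), array([33.8, 66.5]), 89.97) [0.0465 0.0491 0.0504]
panel (array([-0.4, -4.1]), array([100.1, 122.1]), 0.01) [0.0394 0.0408 0.0422]
knob [-27.4 156.3] angle 6.800987035052538
t 21.95 at [0.5015 0.0379 0.2769] yaw 98.88 F [-0.3  0.1  0.4] w 0.087
turn [-0.02 -0.03  0.23] shift [-0.0372 -0.0074  0.0068]
```

View pics/w5.png

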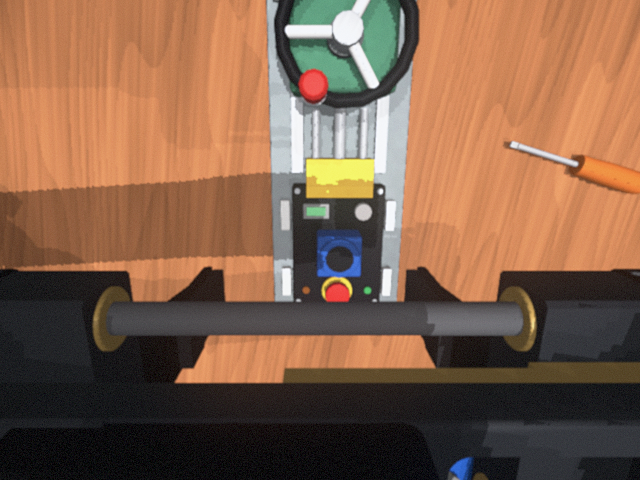

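The wrist view shows the jaw (340,178) closed over the panel's edge, the panel square in the nest with its red stop (338,291) at the far end, and the knob at (314,85), which is 6.80 rad. Handing in.

```bash
python3 -c "
from bench import *
print(close_job())"
```

```text
the job is handed in; nothing more can be done
None
```

The job is handed in at about 22 s of the 67 s allowed; no verdict was reported. The black panel is in the jig's nest with its red stop away from the handwheel. I let go of it, then wound the handwheel clockwise to its stop.

**Checks before handing in:**
- **Panel:** it lies flat, with its top 40.8 mm above the bench (40 mm expected). It is 0.4 mm off centre in x and square to the jig within 0.1°.
- **Jaw:** the yellow jaw covers the panel's edge.
- **Handwheel:** the knob measured 6.80 rad (stop at 6.8). At the stop, 20 N produced no further movement.
- **Gripper:** it was open, clear of everything, and showed no load.

**Disagreements and limits:**
- The cameras differed by 1–2 mm on where the panel and jig were. I averaged them and corrected the placing from the top view.
- When the top camera's view of the wheel was blocked by the arm, I measured the wheel from the wrist camera instead.
- I took no closing overview picture. In the last wrist view the screwdriver is in place; the red socket and parts bin were not in it, but I never touched them.

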